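# Lock the work and hover the pocket microscope over the bush

### The job

Turn the fixture's steel lock collar clockwise by its yellow post until the post lines up with the red mark, so that the wooden wheel is locked in. Then lift the pocket microscope out of its wooden stand, carry it over the top of the plywood fence and hold it upright, centred over the brass bush of the wheel, its clear lens end about 1 cm above the bush and touching nothing but the gripper. Finish while still holding it still there; never let it strike the wheel or the fixture, and do not knock the fence or the things lying around.

Things in the scene. Friction and masses are not known exactly. Their poses are not given: they have to be found in the camera images.
- fixture: Round work-holding fixture bolted to the bench: dark steel flange 160 mm across and 12 mm thick, with an aluminium nest on it that holds the wooden wheel. Origin at the centre of its underside, on the collar's turning axis, z up. Overall height without post and wheel 53 mm. It stands either to the left or to the right of the fence; the stand is on the other side.
- collar (a joint): Steel lock collar (128 mm across, top face 53 mm above the bench) that turns on the fixture's vertical axis; value in rad, growing clockwise seen from above, from 0 to the stop at 1.6. It starts between 0 and 0.5. At 1.2 the yellow post is in line with the red mark: locked. It stays where it is left; stiff turning, about 3 N at the post.
- collar_post (a point): Centre of the top of the collar's upright yellow post: round, 14 mm in diameter, 45 mm tall, from 53 to 98 mm above the bench, 56 mm from the fixture's axis. It moves round with the collar. A white line on the collar's top runs through its foot.
- lock_mark (a point): Centre of the top of the red mark, a small upright red pointer (12 mm radially, 7 mm wide) fixed on the dark flange just outside the collar, its centre 73 mm from the fixture's axis, its top 50 mm above the bench, roughly on the side that faces the robot. The collar is locked when the post stands on the radius through this mark.
- workpiece: Wooden wheel lying loose in the nest under the collar's rim (rim 86 mm across, 18 mm thick, kept in by the collar's lip 1.5 mm above it), with a darker round hub 34 mm across that rises to 72 mm above the bench. Origin at the centre of its underside, 28 mm above the bench, z up. The hub is 10 mm off centre along its own +x.
- bush (a point): Centre of the top of the brass bush (26 mm across, dark 12 mm bore) on the hub of the wheel, 74 mm above the bench: the target to hover over.
- microscope: Pocket microscope, an upright round stick 115 mm tall, 0.1 to 0.2 kg: clear plastic lens end 32 mm across (lowest 22 mm), a blue band, black body 30 mm across from 22 to 105 mm, aluminium cap 24 mm across to 115 mm. Origin at the centre of its lower (lens) end, z along its axis to the cap. It stands loose in the stand's hole, its lower end 16 mm above the bench.
- microscope_grip (a point): Point on the microscope's axis 75 mm above its lower end, a good height to grip the black body.
- stand: Round wooden stand fixed to the bench, 80 mm across, 30 mm tall, with a round hole 39 mm across and 14 mm deep in which the microscope stands. Origin at the centre of its underside.
- fence: Plywood fence on edge, fixed to the bench between fixture and stand: 300 mm long along its own x (roughly away from the robot), 18 mm thick, 115 mm tall, with low steel angle feet to 41 mm either side. Origin at the centre of its underside.
- screw_jar: Bystander: amber jar with red lid, 52 mm across, 65 mm tall, loose on the bench on the far side. Origin at the centre of its underside. Leave it alone.
- tape_roll: Bystander: blue roll of tape lying flat, 76 mm across, 24 mm tall, loose on the bench on the far side. Origin at the centre of its underside. Leave it alone.
- spare_hub: Bystander: spare wooden wheel 72 mm across with hub, 40 mm tall in all, loose on the bench on the far side. It has no brass bush. Origin at the centre of its underside. Leave it alone.
Things that resemble listed ones, but are neither listed nor needed, are in the scene too. What is shaped like the workpiece but green or purple is not meant.

How it is judged:
On the way, in this order (a step that is already met when the one before it is completed fails the run):
1. the collar is turned to its locked mark (post within about 7 degrees of it) and at rest there (value of joint collar between 1.08 and 1.32 rad and velocity of joint collar between -0.05 and 0.05 rad/s), for 0.2 s.
2. the microscope is carried over the top of the fence (y of microscope in the frame of fence between -0.06 and 0.06 m and x of microscope in the frame of fence between -0.17 and 0.17 m and height (world z) of microscope above 0.115 m), for 0.02 s.
At the end, for the whole second after the job is handed in: The collar is within 0.12 rad of its locked mark; the microscope is held still in the fingers, upright within 7 degrees, its axis within 7 mm of the bush's centre sideways, its lens end 4 to 17 mm above the bush, touching neither wheel nor fixture, and the gripper has let go of the collar (value of joint collar between 1.08 and 1.32 rad and horizontal distance between microscope and bush below 0.007 m and z of microscope in the frame of bush between 0.004 and 0.017 m and angle between microscope's own z axis and vertical below 0.12 rad and height (world z) of microscope above 0.076 m and linear speed of microscope below 0.03 m/s and contact force between the fingers and microscope above 1 N and contact force between each of microscope, the arm, the fingers and fixture below 0.1 N and contact force between microscope and workpiece below 0.1 N and angle between workpiece's own z axis and vertical below 0.08 rad); the arm keeps its last pose, push and grip.
It fails at once if the microscope strikes the wheel or the fixture (contact force between microscope and workpiece above 1 N or contact force between microscope and fixture above 1 N).
It fails at once if the fence is struck (contact force between fence and anything else above 3 N).
It fails at once if the wheel is pushed about in its nest (distance of workpiece from where it was at the start of the episode above 0.01 m).
It fails at once if a bystander is moved more than 15 mm (distance of any of screw_jar, tape_roll, spare_hub from where it was at the start of the episode above 0.015 m).
It also fails if it takes over 67 s, if anything falls off the work surface, if the arm or the gripper's body presses on something with over 40 N, if the wrist force passes 120 N, or if a joint passes its speed limit or range.

### The arm

A 7-joint arm with a two-finger parallel gripper is mounted at the origin on the work surface. World frame = base frame: x ahead of the robot, y to its left, z up, the work surface at z = 0. Lengths are in m, angles in rad, forces in N, time in s.
With the tool pointing down it reaches from about 0.4 to 0.85 m from the base axis. Payload 4.5 kg.
Tool frame: the origin (TCP) lies where the fingers leave the gripper's body, on its centre line; the fingertips stand 64 mm ahead of it and the grasp point (between the pads) lies 45 mm ahead of it; z points along the fingers, y is the direction in which the jaws open and shut (so a half turn about z gives the same grasp; the last joint's range is limited). The gripper opens to 88 mm and grips with 3 to 60 N. Pads are 18 mm wide; open, the fingers measure 123 mm over their backs; the gripper's body (75 mm by 187 mm) begins 45 mm behind the grasp point.
Start: joints at [1.239, 0.689, -0.195, 1.565, 0.157, 0.902, -0.215], TCP at [0.224, -0.584, 0.303] pointing down, gripper open.
Joint ranges: [-3.01, 3.01], [-0.46, 2.08], [-1.47, 1.51], [0.13, 2.56], [-1, 4.14], [0.04, 2.09], [-2.66, 2.66]. Speed limits (rad/s): [2.57, 2.57, 3.14, 3.14, 3.14, 3.14, 3.14].

### API

Orientations are given as a unit quaternion [x, y, z, w].
In Python, from plant import monitor, snapshot, workorder, finder gives the robot as it stands.
- The arm moves only by the tool carry_out, never from a script. Its argument "motion" is one flat list of numbers, 6 for each row, row after row: the shift along the tool's x, y, z in cm, then the turn, a rotation vector about the tool's x, y, z in rad. In form: [x, y, z, rx, ry, rz, x, y, z, rx, ry, rz, ...]. A call has 1 to 8 rows; each row shifts and turns the commanded pose from where the row before left it, along the tool's axes as they then stand; what a row does not reach is not made up. A row lasts 1/8 s, in which the tool goes at most 62.5 mm and 10.7 degrees, less where a joint would pass 70% of its speed; a pose out of reach is approached as far as the arm can. A call with a gripper value outside its range is refused whole. "hand" is the finger opening in cm, from 0 to 8.81, set as the call begins (left out, the last holds). The fingers move at their own pace and stop on an object; "grip_force" is the grip in N (left out, the last holds). Time passes only in rows, so rows that do not move let the fingers close. It gives the time, the measured TCP pose, the force and the opening at its end, in the units of the state.
- monitor.get_state(): the state, without advancing time (a new reading comes with each control period).
- snapshot(name): name is "scene" or "top"; returns a dict with "frame" (400x640x3 uint8, red, green, blue), "range_z" (400x640 float32, m along the optical axis (not along the pixel's ray), 0 where there is no reading), "fx", "fy", "cx", "cy" (pixels), "rvec" (rotation vector, rad) and "tvec" (3), from world to camera coordinates, as OpenCV has them. Camera axes: x right, y down, z forward; pixel columns grow to the right and rows downward; lengths in m; the calibration is good to about 2 mm. A picture is of the moment at which its call begins.
- workorder.finish_job(): hands the job in, once; it reports no verdict.
Trained networks look in a picture, given as the dict that the camera call returned (one of the last four; its "shot" number tells which), for a name from the list of things; names that differ only in an ending like _2 or _b are one class to them, and where a whole thing is asked for, a point or a joint stands for the part that bears it (a point fixed in the world has none). Each returns a list of dicts, best first, with "p" (0 to 1); they miss things now and then, are a little off and sometimes report something else, mostly with a low value. They report only what shows in the picture. A call takes as long as a camera call. They do not tell look-alikes from the thing itself.
- finder.masks_of(picture, thing): "pixels" (400x640 bool, what is visible of it) and "extent" ([left, top, right, bottom] in pixels, round what is visible of it).
The state is a dict: "clock": time; "q": joint angles; "qd": joint speeds; "joint_torque": joint torques, N m; "tool_pos": TCP position; "eef_rot": TCP orientation; "contact_force": force on the tool from outside, world axes, zero at the start; "moment": the same for the moment, N m; "opening": opening from 0.0 (shut) to 1.0 (fully open).
Only numpy, scipy, OpenCV 4.12 (cv2) and the standard library are available. Lean on these libraries where they do the work, as an engineer would, in place of code of your own. Each camera call takes 0.05 s, during which the arm holds its last target. There are 200 camera calls.

## Working session

There is one attempt and no reset: what is moved stays moved. The work goes in short steps, Python scripts to look and compute and a tool call to move; the robot and the scene stay as the last step left them, time stands still between calls to the robot, and variables do not carry over. Pictures are saved under pics/ and viewed, about 8 in all and at most 12, crops included, and the job is handed in when it is done.

Besides the shell and the picture viewer there is one more tool, called after "Request:" as name(argument=value, ...) on one line, values as JSON. carry_out: Moves the arm, as the interface text tells. Its arguments: {"type":"object","properties":{"motion":{"type":"array"},"hand":{"type":"number"},"grip_force":{"type":"number"}},"required":["motion"]}

```bash
mkdir -p pics; ls
cat > h.py <<'E'
import numpy as np, cv2
from scipy.spatial.transform import Rotation as R
from plant import monitor, snapshot, workorder, finder
def cam(s): return R.from_rotvec(np.ravel(s["rvec"])).as_matrix(), np.ravel(s["tvec"])
def cloud(s):
    z=s["range_z"]; v,u=np.indices(z.shape); M,t=cam(s)
    P=np.stack([(u-s["cx"])/s["fx"]*z,(v-s["cy"])/s["fy"]*z,z],-1)
    W=(P-t)@M; W[z<=0]=np.nan; return W
def proj(s,p):
    M,t=cam(s); c=M@np.asarray(p)+t; return c[0]/c[2]*s["fx"]+s["cx"],c[1]/c[2]*s["fy"]+s["cy"]
def save(n,img): cv2.imwrite("pics/"+n,cv2.cvtColor(img,cv2.COLOR_RGB2BGR))
E
python3 - <<'E'
from h import *
for n in("scene","top"):
    s=snapshot(n); save(n+".png",s["frame"]); W=cloud(s); M,t=cam(s); print(n,"cam at",-M.T@t)
    for th in("fixture","collar","collar_post","workpiece","microscope","stand","fence","screw_jar","tape_roll","spare_hub"):
        for d in finder.masks_of(s,th)[:3]:
            w=W[d["pixels"]]; w=w[np.isfinite(w[:,0])]
            print(th,round(d["p"],2),np.round(d["extent"]).astype(int),np.round(np.median(w,0),3) if len(w) else None, np.round(np.nanpercentile(w,98,axis=0),3) if len(w) else None)
st=monitor.get_state();print(st["clock"],st["tool_pos"],st["eef_rot"])
E
```

```text
pics
scene cam at [ 1.13453015 -0.46721841  1.15106025]
fixture 0.55 [217 219 278 283] [ 0.604 -0.316  0.048] [ 0.653 -0.233  0.069]
collar 0.89 [218 218 273 271] [ 0.588 -0.31   0.053] [ 0.639 -0.246  0.092]
collar_post 0.62 [216 217 272 271] [ 0.589 -0.312  0.053] [ 0.639 -0.245  0.092]
collar_post 0.53 [427 180 453 208] [0.721 0.21  0.019] [0.749 0.251 0.043]
collar_post 0.4 [391 121 422 150] [0.521 0.253 0.029] [0.547 0.301 0.035]
workpiece 0.87 [231 228 258 255] [ 0.581 -0.305  0.048] [ 0.606 -0.27   0.077]
workpiece 0.87 [184 183 220 216] [ 0.38  -0.338  0.018] [ 0.413 -0.297  0.048]
workpiece 0.86 [254 301 291 338] [ 0.78  -0.346  0.019] [ 0.814 -0.305  0.048]
microscope 0.67 [404 105 419 142] [0.514 0.26  0.091] [0.523 0.278 0.133]
microscope 0.37 [231 225 262 255] [ 0.58  -0.305  0.047] [ 0.609 -0.267  0.076]
stand 0.7 [423 182 453 213] [0.719 0.21  0.019] [0.749 0.251 0.043]
stand 0.57 [298 117 359 226] [ 0.529 -0.028  0.078] [ 0.657 -0.003  0.118]
stand 0.56 [394 125 419 149] [0.523 0.253 0.03 ] [0.547 0.302 0.035]
fence 0.86 [296 119 360 227] [ 0.529 -0.028  0.077] [ 0.65
[... 982 characters left out ...]
0.048]
microscope 0.7 [174 216 199 228] [0.504 0.258 0.109] [0.518 0.274 0.133]
stand 0.62 [182 210 208 241] [0.502 0.256 0.028] [0.541 0.299 0.09 ]
stand 0.23 [203 142 224 166] [0.706 0.212 0.018] [0.739 0.246 0.042]
screw_jar 0.37 [363 169 413 222] [ 0.566 -0.29   0.05 ] [ 0.645 -0.232  0.061]
tape_roll 0.79 [272 114 301 143] [ 0.785 -0.005  0.022] [0.821 0.027 0.027]
spare_hub 0.77 [201 139 227 169] [0.707 0.214 0.018] [0.743 0.258 0.042]
spare_hub 0.3 [279 163 310 280] [ 0.501 -0.022  0.11 ] [0.644 0.022 0.117]
spare_hub 0.22 [276 115 303 143] [ 0.785 -0.018  0.023] [0.816 0.024 0.028]
1.1 [ 0.223598   -0.58367268  0.30276051] [9.83318325e-01 1.81893010e-01 6.32290231e-06 6.67559899e-05]
```

Run:
```python
import cv2,numpy as np
a=cv2.imread("pics/scene.png");b=cv2.imread("pics/top.png")
A=cv2.resize(a[195:305,165:310],None,fx=2.75,fy=2.75,interpolation=2);B=cv2.resize(b[150:300,345:480],(400,444),interpolation=2)
cv2.imwrite("pics/crop.png",np.hstack([cv2.copyMakeBorder(A,0,444-A.shape[0],0,0,0),B])[:, :800])
```

```text
(no output)
```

View pics/scene.png

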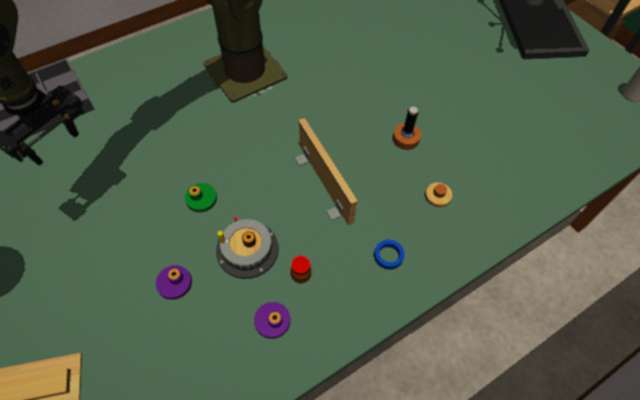

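View pics/crop.png

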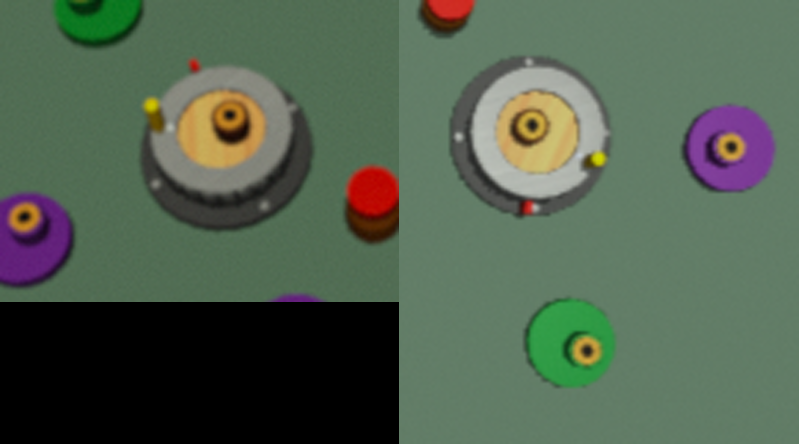

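The workpiece is the natural-wood wheel in the fixture (scene ~248,238). The green (200,195) and purple (173,281; 272,320) wheels are look-alikes, and the spare is at (438,193). Yellow post at scene (221,237), red mark at (236,220); the microscope is in the stand at (407,130), right of the fence.

```bash
cat >> h.py <<'E'
def ray(s,u,v,z):
    M,t=cam(s); o=-M.T@t; d=M.T@np.array([(u-s["cx"])/s["fx"],(v-s["cy"])/s["fy"],1]); return o+d*(z-o[2])/d[2]
def circ(P):
    A=np.c_[2*P[:,:2],np.ones(len(P))]; c=np.linalg.lstsq(A,(P[:,:2]**2).sum(1),rcond=None)[0]; return c[:2],np.sqrt(c[2]+c[:2]@c[:2])
E
python3 - <<'E'
from h import *
for n in("scene","top"):
    s=snapshot(n); W=cloud(s); f=s["frame"]; hsv=cv2.cvtColor(f,cv2.COLOR_RGB2HSV)
    H,S,V=[hsv[...,i].astype(int) for i in range(3)]
    near=np.hypot(W[...,0]-.568,W[...,1]+.301)<.1
    y=near&(abs(H-29)<5)&(S>200)&(V>120); r=near&((H<6)|(H>174))&(S>150)
    for nm,m in(("post",y),("mark",r)):
        v,u=np.nonzero(m); print(n,nm,len(u),u.mean(),v.mean(), "z",np.nanpercentile(W[m][:,2],[5,50,95]).round(3),"xy",np.nanmedian(W[m],0).round(4), 'topz',ray(s,u.mean(),v.mean(),.098 if nm=="post" else .05).round(4))
    # collar outline: gray bright at z~.053
    g=near&(abs(W[...,2]-.053)<.004)&(S<60)
    cs,_=cv2.findContours(g.astype(np.uint8),0,1); c=max(cs,key=cv2.contourArea)
    hull=cv2.convexHull(c)[:,0]; P=np.array([ray(s,u,v,.053) for u,v in cv2.convexHull(c)[:,0]]); print(n,"collar",circ(P))
    e=cv2.fitEllipse(hull.astype(np.float32)); print(" ell",ray(s,*e[0],.053).round(4))
    b=near&(W[...,2]>.066)&(np.hypot(W[...,0]-.575,W[...,1]+.3)<.035); v,u=np.nonzero(b); print(" hub",len(u),ray(s,u.mean(),v.mean(),.074).round(4),circ(W[b])[0],W[b].mean(0).round(4))
    mm=(W[...,2]>.1)&(np.hypot(W[...,0]-.512,W[...,1]-.26)<.05)
    cap=mm&(W[...,2]>.127); v,u=np.nonzero(cap); print(" cap",len(u),ray(s,u.mean(),v.mean(),.131).round(4),W[cap].mean(0).round(4),W[cap][:,2].max())
    st=(abs(W[...,2]-.03)<.004)&(np.hypot(W[...,0]-.512,W[...,1]-.26)<.06)
    P=cv2.convexHull(np.argwhere(st)[:,::-1].astype(np.int32))[:,0];P=np.array([ray(s,u,v,.03) for u,v in P]);print(" stand",circ(P))
    fe=(abs(W[...,2]-.115)<.005)&(abs(W[...,1])<.1);Q=W[fe][:,:2].astype(np.float32);print(" fence",cv2.minAreaRect(Q) if len(Q)>5 else None)
E
```

```text
scene post 19 219.6315789473684 233.26315789473685 z [0.094 0.097 0.1  ] xy [ 0.5485 -0.3509  0.0967] topz [ 0.548  -0.3516  0.098 ]
scene mark 13 237.3846153846154 222.15384615384616 z [0.047 0.05  0.068] xy [ 0.5042 -0.2933  0.0498] topz [ 0.5168 -0.2936  0.05  ]
scene collar (array([ 0.57714202, -0.30420033]), np.float64(0.06395921917920497))
 ell [ 0.5787 -0.3051  0.053 ]
 hub 139 [ 0.5829 -0.2954  0.074 ] [ 0.58174624 -0.29503474] [ 0.5824 -0.2952  0.0731]
 cap 50 [0.5086 0.2672 0.131 ] [0.5091 0.2667 0.1318] 0.1354750668878982
 stand (array([0.50938846, 0.26717301]), np.float64(0.04016574671783248))
 fence ((0.3219476342201233, 0.006753049790859222), (0.6700230240821838, 0.12196686863899231), 1.8714425563812256)
top post 13 411.61538461538464 203.3846153846154 z [0.094 0.097 0.1  ] xy [ 0.5436 -0.3517  0.0971] topz [ 0.5426 -0.3515  0.098 ]
top mark 16 387.5 219.5 z [0.03  0.048 0.053] xy [ 0.5011 -0.2923  0.0484] topz [ 0.501  -0.2923  0.05  ]
top collar (array([ 0.57261173, -0.30435416]), np.float64(0.06326199522116892))
 ell [ 0.5723 -0.3044  0.053 ]
 hub 114 [ 0.5766 -0.2951  0.074 ] [ 0.57685085 -0.29563459] [ 0.5767 -0.2954  0.0721]
 cap 59 [0.5043 0.2664 0.131 ] [0.5043 0.2666 0.1302] 0.13496721056054153
 stand (array([0.50437462, 0.26669563]), np.float64(0.03945406317030778))
 fence ((0.34773188829421997, -0.013032957911491394), (0.09857942909002304, 0.6103957295417786), 87.885986328125)
```

Request:
carry_out(motion=[4.8, -1.27, 0, 0, 0, 0, 4.8, -1.27, 0, 0, 0, 0, 4.8, -1.27, 0, 0, 0, 0, 4.8, -1.27, 0, 0, 0, 0, 4.8, -1.27, 0, 0, 0, 0, 4.8, -1.27, 0, 0, 0, 0, 4.8, -1.27, 0, 0, 0, 0, 4.8, -1.27, 0, 0, 0, 0], hand=5)

```text
clock: 2.2
tool_pos: [0.5471, -0.3504, 0.3028]
eef_rot: [0.983, 0.182, 0.0, 0.0]
contact_force: [1.1, -0.1, -0.3]
opening: 0.571
```

Request:
carry_out(motion=[0, 0, 1, 0, 0, -0.081, 0, 0, 1, 0, 0, -0.081, 0, 0, 1, 0, 0, -0.081, 0, 0, 1, 0, 0, -0.081, 0, 0, 1, 0, 0, -0.081, 0, 0, 1, 0, 0, -0.081, 0, 0, 1, 0, 0, -0.081, 0, 0, 1, 0, 0, -0.081])

```text
clock: 3.2
tool_pos: [0.5458, -0.3515, 0.2224]
eef_rot: [0.874, 0.487, 0.0, 0.0]
contact_force: [0.1, -0.6, -0.4]
opening: 0.57
```

Run:
```python
from h import *
st=monitor.get_state(); p=np.array(st["tool_pos"]);M=R.from_quat(st["eef_rot"]).as_matrix()
print(st["clock"],p,M.round(3).tolist(),st["q"],st["opening"])
for n in("scene","top"):
    s=snapshot(n); f=s["frame"].copy()
    # fingertip centre & predicted
    pts=[p+M@np.array([0,sy*.025,.064]) for sy in(-1,1)]+[p]
    for q in pts: print(n,np.round(proj(s,q),1))
    u,v=map(int,proj(s,pts[0])); u0,v0=max(0,u-60),max(0,v-50)
    c=cv2.resize(f[v0:v0+100,u0:u0+100],(400,400),interpolation=2)
    for q in pts:
        a,b=proj(s,q); cv2.drawMarker(c,(int((a-u0+.5)*4),int((b-v0+.5)*4)),(255,0,255),0,9,1)
    globals()[n]=c
save("g1.png",np.hstack([scene,top]))
```

```text
3.2 [ 0.54583152 -0.3515234   0.2223874 ] [[0.526, 0.85, 0.0], [0.85, -0.526, -0.0], [-0.0, 0.0, -1.0]] [ 0.66675714  0.82691271 -0.31269157  1.5557329   0.31818782  0.80935923
 -0.32663601] 0.5701395986769474
scene [216.1 211. ]
scene [214.2 229.9]
scene [210.3 206. ]
top [412.  209.1]
top [421.6 192.3]
top [423.  198.9]
```

View pics/g1.png

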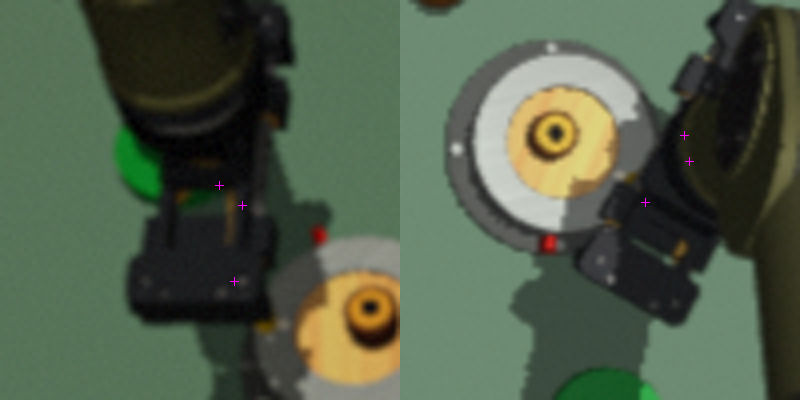

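Request:
carry_out(motion=[0, 0, 2, 0, 0, 0, 0, 0, 2, 0, 0, 0, 0, 0, 2, 0, 0, 0, 0, 0, 2, 0, 0, 0, 0, 0, 1.6, 0, 0, 0, 0, 0, 0, 0, 0, 0], hand=5)

```text
clock: 4.05
tool_pos: [0.5451, -0.351, 0.1251]
eef_rot: [0.874, 0.485, -0.001, -0.001]
contact_force: [-0.5, 0.4, -0.9]
opening: 0.564
```

Request:
carry_out(motion=[0, 0, 0, 0, 0, 0, 0, 0, 0, 0, 0, 0, 0, 0, 0, 0, 0, 0, 0, 0, 0, 0, 0, 0, 0, 0, 0, 0, 0, 0], hand=0, grip_force=15)

```text
clock: 4.68
tool_pos: [0.5458, -0.3515, 0.1271]
eef_rot: [0.874, 0.485, -0.0, 0.0]
contact_force: [-0.8, 0.6, 3.0]
opening: 0.155
```

Request:
carry_out(motion=[0.007, -0.28, 0, 0, 0, 0.05, 0.007, -0.28, 0, 0, 0, 0.05, 0.007, -0.28, 0, 0, 0, 0.05, 0.007, -0.28, 0, 0, 0, 0.05, 0.007, -0.28, 0, 0, 0, 0.05, 0.007, -0.28, 0, 0, 0, 0.05, 0.007, -0.28, 0, 0, 0, 0.05, 0.007, -0.28, 0, 0, 0, 0.05])

```text
clock: 5.68
tool_pos: [0.5299, -0.3367, 0.1271]
eef_rot: [0.954, 0.3, 0.0, 0.001]
contact_force: [2.0, -2.8, 2.4]
opening: 0.147
```

Request:
carry_out(motion=[0.007, -0.28, 0, 0, 0, 0.05, 0.007, -0.28, 0, 0, 0, 0.05, 0.007, -0.28, 0, 0, 0, 0.05, 0.007, -0.28, 0, 0, 0, 0.05, 0.007, -0.28, 0, 0, 0, 0.05, 0.007, -0.28, 0, 0, 0, 0.05, 0.007, -0.28, 0, 0, 0, 0.05, 0.007, -0.28, 0, 0, 0, 0.05])

```text
clock: 6.68
tool_pos: [0.5208, -0.3162, 0.1271]
eef_rot: [0.994, 0.105, 0.0, 0.001]
contact_force: [0.5, -3.0, 5.2]
opening: 0.15
```

Request:
carry_out(motion=[0.007, -0.28, 0, 0, 0, 0.05, 0.007, -0.28, 0, 0, 0, 0.05, 0.007, -0.28, 0, 0, 0, 0.05, 0.007, -0.28, 0, 0, 0, 0.05, 0.007, -0.28, 0, 0, 0, 0.05, 0.007, -0.28, 0, 0, 0, 0.05, 0, 0, 0, 0, 0, 0])

```text
clock: 7.55
tool_pos: [0.5199, -0.2991, 0.1271]
eef_rot: [0.999, -0.044, 0.001, 0.0]
contact_force: [0.2, -2.3, 5.9]
opening: 0.151
```

Run:
```python
from h import *
st=monitor.get_state(); p=np.array(st["tool_pos"]);M=R.from_quat(st["eef_rot"]).as_matrix()
print(st["clock"],p,M[:,0].round(3),st["contact_force"],st["moment"],st["opening"])
d=p[:2]-[.575,-.3043];print(np.hypot(*d),np.degrees(np.arctan2(d[1],d[0]))%360)
for n in("scene","top"):
    s=snapshot(n); W=cloud(s); c=cv2.resize(s["frame"][170:290,190:310] if n=="scene" else s["frame"][140:260,340:460],(400,400),interpolation=2); globals()[n]=c
save("g2.png",np.hstack([scene,top]))
```

```text
7.55 [ 0.5199432  -0.29906454  0.12706634] [ 0.996 -0.088  0.001] [ 0.22756477 -2.32490334  5.92469425] [-0.5030376  -0.13613936 -0.10759224] 0.1506056418261378
0.05530516694643934 174.56796701634673
```

View pics/g2.png

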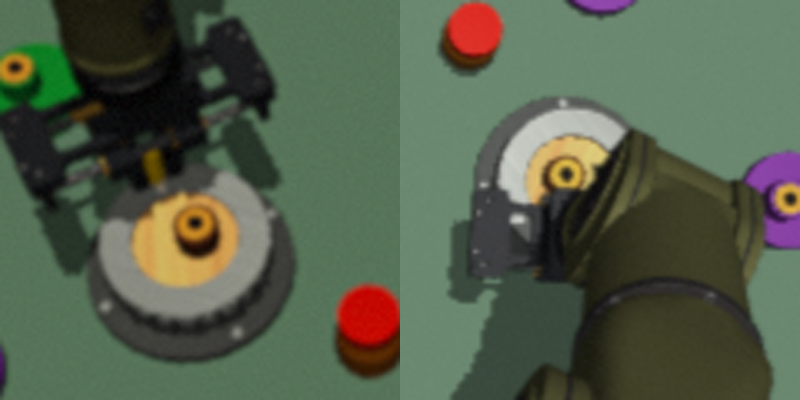

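Request:
carry_out(motion=[0, -0.18, 0, 0, 0, 0.032, 0, -0.18, 0, 0, 0, 0.032, 0, 0, 0, 0, 0, 0, 0, 0, 0, 0, 0, 0])

```text
clock: 8.15
tool_pos: [0.5204, -0.2958, 0.1271]
eef_rot: [0.997, -0.076, 0.001, 0.0]
contact_force: [1.4, -2.9, 5.8]
opening: 0.15
```

Request:
carry_out(motion=[0, 0, 0, 0, 0, 0, 0, 0, 0, 0, 0, 0, 0, 0, 0, 0, 0, 0, 0, 0, 0, 0, 0, 0], hand=4.5)

```text
clock: 8.65
tool_pos: [0.5198, -0.295, 0.1264]
eef_rot: [0.997, -0.075, -0.0, -0.0]
contact_force: [0.6, 0.4, -1.1]
opening: 0.509
```

Request:
carry_out(motion=[0, 0, -2, 0, 0, 0, 0, 0, -4, 0, 0, 0, 0, 0, -6, 0, 0, 0, 0, 0, -4, 0, 0, 0, 0, -5, 0, 0, 0, 0, 0, -6, 0, 0, 0, 0, 0, -6, 0, 0, 0, 0, 0, -6, 0, 0, 0, 0])

```text
clock: 9.65
tool_pos: [0.5546, -0.0663, 0.2883]
eef_rot: [0.997, -0.075, 0.001, -0.0]
contact_force: [0.3, -0.7, 0.2]
opening: 0.513
```

```bash
cat > m.py <<'E'
from h import *
st=monitor.get_state(); p=np.array(st["tool_pos"]);M=R.from_quat(st["eef_rot"]).as_matrix()
print(st["clock"],p,M[:,0].round(3),st["contact_force"])
for n in("scene","top"):
    s=snapshot(n); W=cloud(s); f=s["frame"]; hsv=cv2.cvtColor(f,cv2.COLOR_RGB2HSV)
    H,S,V=[hsv[...,i].astype(int) for i in range(3)]
    near=np.hypot(W[...,0]-.57,W[...,1]+.301)<.1
    y=near&(abs(H-29)<5)&(S>180)&(W[...,2]>.09); r=near&((H<6)|(H>174))&(S>150)&(W[...,2]>.045)&(W[...,2]<.055)
    ax={"scene":(.5775,-.3045),"top":(.5725,-.3043)}[n]
    for nm,m in(("post",y),("mark",r)):
        q=np.nanmedian(W[m],0);print(n,nm,m.sum(),q,np.degrees(np.arctan2(q[1]-ax[1],q[0]-ax[0]))%360)
    save("c_%s.png"%n,cv2.resize(f[190:280,190:300] if n=="scene" else f[150:240,340:450],(400,327),interpolation=2))
E
python3 m.py;python3 -c "
import cv2;import numpy as np
cv2.imwrite('pics/g3.png',np.hstack([cv2.imread('pics/c_scene.png'),cv2.imread('pics/c_top.png')]))"
```

```text
9.65 [ 0.55461484 -0.06626664  0.28834979] [ 0.989 -0.15   0.002] [ 0.32331919 -0.69790023  0.21572727]
scene post 24 [ 0.52314112 -0.29424774  0.09729784] 169.31929154597415
scene mark 0 [nan nan nan] nan
top post 14 [ 0.51754963 -0.29333403  0.09718455] 168.71424089195045
top mark 12 [ 0.50099586 -0.29379515  0.04925779] 171.64232266128724
  return np.nanmean(a, axis, out=out, keepdims=keepdims)
```

View pics/g3.png

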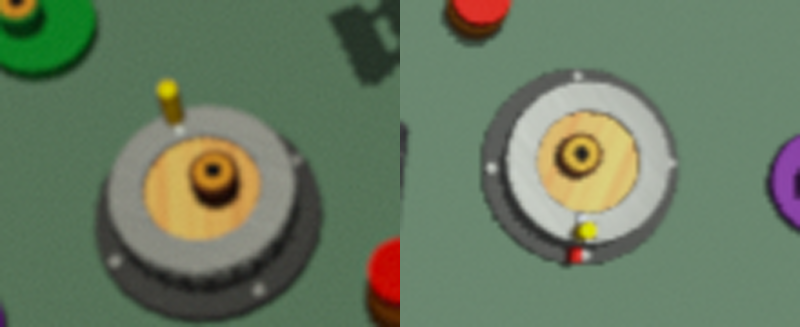

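Request:
carry_out(motion=[-1.22, -4.03, 0, 0, 0, 0, -1.22, -4.03, 0, 0, 0, 0, -1.22, -4.03, 0, 0, 0, 0, -1.22, -4.03, 0, 0, 0, 0, -1.22, -4.03, 0, 0, 0, 0, -1.22, -4.03, 0, 0, 0, 0, -1.22, -4.03, 0, 0, 0, 0, 0, 0, 0, 0, 0, 0], hand=8.5)

```text
clock: 10.75
tool_pos: [0.5112, 0.2278, 0.2877]
eef_rot: [0.997, -0.072, 0.0, -0.002]
contact_force: [1.5, -0.2, -0.7]
opening: 0.967
```

Request:
carry_out(motion=[-1.05, -3.8, 0, 0, 0, 0, 0, 0, 1, 0, 0, 0, 0, 0, 3, 0, 0, 0, 0, 0, 0, 0, 0, 0])

```text
clock: 11.25
tool_pos: [0.5067, 0.2602, 0.2455]
eef_rot: [0.997, -0.076, -0.002, 0.002]
contact_force: [-0.1, 0.4, 0.7]
opening: 0.968
```

Request:
carry_out(motion=[0, 0, 3, 0, 0, 0, 0, 0, 3, 0, 0, 0, 0, 0, 3, 0, 0, 0, 0, 0, 2.2, 0, 0, 0, 0, 0, 0, 0, 0, 0])

```text
clock: 11.88
tool_pos: [0.5076, 0.2614, 0.1345]
eef_rot: [0.997, -0.076, -0.001, 0.001]
contact_force: [-0.1, -0.1, 0.4]
opening: 0.967
```

Request:
carry_out(motion=[0, 0, 0, 0, 0, 0, 0, 0, 0, 0, 0, 0, 0, 0, 0, 0, 0, 0, 0, 0, 0, 0, 0, 0, 0, 0, 0, 0, 0, 0, 0, 0, 0, 0, 0, 0, 0, 0, 0, 0, 0, 0], hand=0, grip_force=20)

```text
clock: 12.75
tool_pos: [0.5077, 0.2638, 0.1347]
eef_rot: [0.997, -0.075, 0.0, -0.001]
contact_force: [-0.4, 2.5, -1.5]
opening: 0.338
```

Request:
carry_out(motion=[0, -0.2, -0.5, 0, 0, 0, 0, 0, -1, 0, 0, 0, 0, 0, -2, 0, 0, 0, 0, 0, -3, 0, 0, 0, 0, 0, -4, 0, 0, 0, 0, 0, -4, 0, 0, 0, 0, 0, -3, 0, 0, 0, 0, 0, 0, 0, 0, 0])

```text
clock: 13.75
tool_pos: [0.5087, 0.2645, 0.3123]
eef_rot: [0.997, -0.075, 0.002, -0.001]
contact_force: [0.2, 0.2, -2.4]
opening: 0.338
```

```bash
cat > ms.py <<'E'
from h import *
st=monitor.get_state(); p=np.array(st["tool_pos"]);M=R.from_quat(st["eef_rot"]).as_matrix()
print(st["clock"],p,M.round(3).tolist(),st["contact_force"],st["opening"])
im=[]
for n in("scene","top"):
    s=snapshot(n); W=cloud(s)
    for d in finder.masks_of(s,"microscope")[:2]:
        w=W[d["pixels"]];w=w[np.isfinite(w[:,0])];print(n,round(d["p"],2),np.round(d["extent"]),np.median(w,0).round(4),"z",np.percentile(w[:,2],[2,98]).round(3))
    u,v=map(int,proj(s,p+M@np.array([0,0,.08]))); u0=min(max(0,u-50),540);v0=min(max(0,v-50),300)
    c=cv2.resize(s["frame"][v0:v0+100,u0:u0+100],(400,400),interpolation=2)
    for z in(.01,.03,.045,.12):
        a,b=proj(s,p+M@np.array([0,0,z]));cv2.drawMarker(c,(int((a-u0+.5)*4),int((b-v0+.5)*4)),(255,0,255),0,7,1)
    print(n,"crop",u0,v0); im.append(c)
import sys; save(sys.argv[1],np.hstack(im))
E
python3 ms.py g4.png
```

```text
13.75 [0.5086791  0.26450197 0.31234699] [[0.989, -0.15, 0.004], [-0.15, -0.989, 0.002], [0.004, -0.003, -1.0]] [ 0.18666012  0.18338584 -2.39577524] 0.3384664657481224
scene 0.53 [415.  65. 430.  98.] [0.5191 0.258  0.2363] z [0.2   0.293]
scene 0.2 [296. 119. 359. 226.] [ 0.53   -0.0277  0.0764] z [0.002 0.119]
scene crop 369 33
top crop 116 169
```

View pics/g4.png

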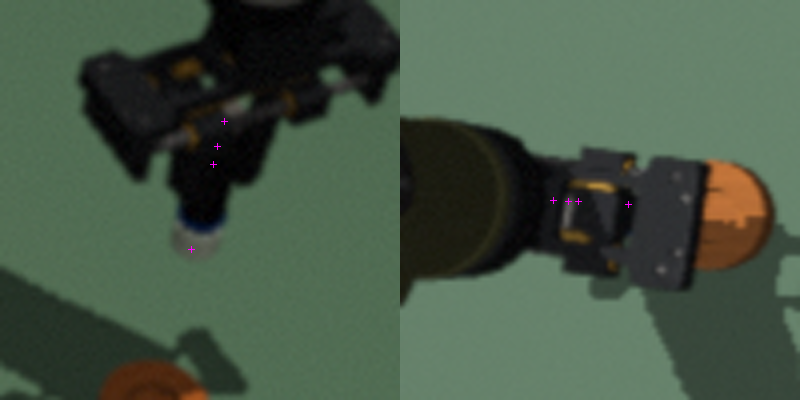

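Request:
carry_out(motion=[0.7, 2.5, 0, 0, 0, 0, 1.3, 4.5, 0, 0, 0, 0, 1.4, 5, 0, 0, 0, 0, 1.4, 5, 0, 0, 0, 0, 1.4, 5, 0, 0, 0, 0, 1.4, 5, 0, 0, 0, 0, 1.4, 5, 0, 0, 0, 0, 1.4, 5, 0, 0, 0, 0])

```text
clock: 14.95
tool_pos: [0.5546, -0.1182, 0.3083]
eef_rot: [0.997, -0.075, -0.001, -0.0]
contact_force: [0.8, -0.3, -0.4]
opening: 0.336
```

Request:
carry_out(motion=[1.4, 5, 0, 0, 0, 0, 1.4, 5, 0, 0, 0, 0, 1.2, 4, 0, 0, 0, 0, 0.7, 2, 0, 0, 0, 0, 0.3, 1, 0, 0, 0, 0, 0, 0, 0, 0, 0, 0, 0, 0, 0, 0, 0, 0])

```text
clock: 15.82
tool_pos: [0.5794, -0.2904, 0.3093]
eef_rot: [0.997, -0.074, -0.0, -0.001]
contact_force: [-0.4, 0.3, -0.9]
opening: 0.34
```

Request:
carry_out(motion=[0.1, 0.5, 1, 0, 0, 0, 0, 0, 2, 0, 0, 0, 0, 0, 2, 0, 0, 0, 0, 0, 1, 0, 0, 0, 0, 0, 0, 0, 0, 0, 0, 0, 0, 0, 0, 0])

```text
clock: 16.58
tool_pos: [0.5799, -0.2975, 0.2504]
eef_rot: [0.997, -0.075, 0.001, 0.0]
contact_force: [1.0, -0.3, -1.1]
opening: 0.335
```

```bash
cat > al.py <<'E'
from h import *
import sys
st=monitor.get_state(); p=np.array(st["tool_pos"]);M=R.from_quat(st["eef_rot"]).as_matrix()
print(st["clock"],p,M.round(3).tolist(),st["contact_force"])
s=snapshot("scene"); W=cloud(s)
for d in finder.masks_of(s,"microscope")[:2]:
    w=W[d["pixels"]];w=w[np.isfinite(w[:,0])];print(round(d["p"],2),np.round(d["extent"]),np.percentile(w[:,2],[1,50,99]).round(3))
lens=p+M@np.array([0,0,.1187]); print("lens",lens)
mm=(np.hypot(W[...,0]-lens[0],W[...,1]-lens[1])<.035)&(W[...,2]>lens[2]-.006)&(W[...,2]<lens[2]+.05)
for lo in np.arange(lens[2]-.006,lens[2]+.05,.006):   # horizontal slices: fit circle radius 16/15 via visible arc
    m=mm&(W[...,2]>=lo)&(W[...,2]<lo+.006); q=W[m][:,:2]
    if len(q)>8:
        from scipy.optimize import least_squares
        r=least_squares(lambda c:np.hypot(*(q-c).T)-.0155,lens[:2],loss="soft_l1",f_scale=.002).x; print(round(lo,3),len(q),r.round(4))
b=(np.hypot(W[...,0]-.582,W[...,1]+.295)<.02)&(W[...,2]>.068)&(W[...,2]<.078); v,u=np.nonzero(b); print("bush vis",len(u),W[b].mean(0).round(4),circ(W[b]))
u,v=map(int,proj(s,[.58,-.3,.1])); c=s["frame"][v-50:v+40,u-55:u+45]; c=cv2.resize(c,(800,720),interpolation=2)[:600]
for q in(lens,p+M@np.array([0,0,.06]),[.5824,-.2952,.074]):
    a,bb=proj(s,q);cv2.drawMarker(c,(int((a-u+55.5)*8),int((bb-v+50.5)*8)),(255,0,255),0,12,1)
save(sys.argv[1],c)
E
python3 al.py a1.png
```

```text
16.575 [ 0.57991978 -0.29748172  0.25042315] [[0.989, -0.15, 0.001], [-0.15, -0.989, -0.001], [0.001, 0.001, -1.0]] [ 0.9551763  -0.28877572 -1.13728947]
0.92 [237. 199. 251. 231.] [0.136 0.189 0.248]
0.38 [216. 221. 281. 282.] [0.005 0.047 0.058]
lens [ 0.58007095 -0.29756937  0.13172328]
0.132 11 [ 0.5789 -0.2946]
0.138 18 [ 0.5788 -0.2952]
0.144 18 [ 0.5785 -0.2954]
0.15 16 [ 0.5784 -0.2952]
0.156 18 [ 0.579 -0.296]
0.162 23 [ 0.5785 -0.2954]
0.168 21 [ 0.5778 -0.2957]
0.174 15 [ 0.5772 -0.2954]
bush vis 132 [ 0.5823 -0.2951  0.0731] (array([ 0.58201367, -0.29505047]), np.float64(0.01200498317680668))
```

View pics/a1.png

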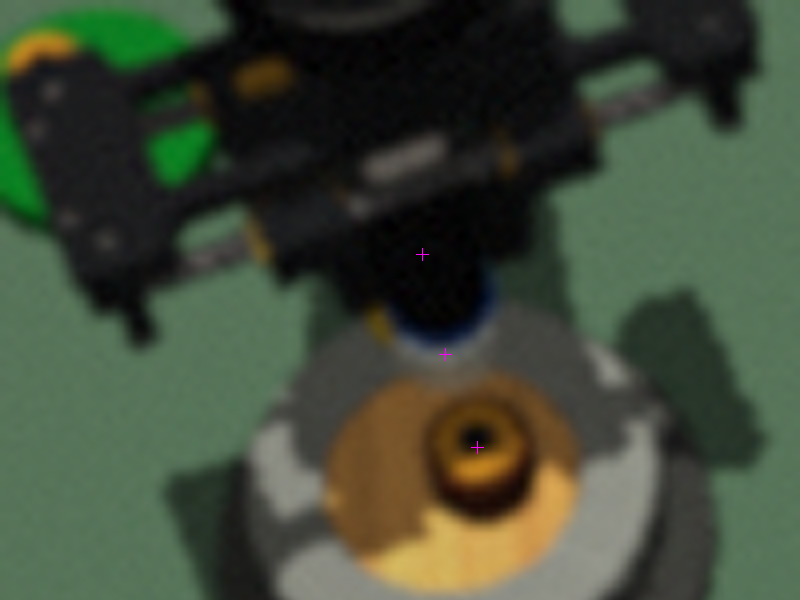

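Request:
carry_out(motion=[0.25, -0.04, 0.5, 0, 0, 0, 0, 0, 1, 0, 0, 0, 0, 0, 1, 0, 0, 0, 0, 0, 0.7, 0, 0, 0, 0, 0, 0, 0, 0, 0, 0, 0, 0, 0, 0, 0])

```text
clock: 17.42
tool_pos: [0.5822, -0.2974, 0.2179]
eef_rot: [0.997, -0.075, 0.0, 0.0]
contact_force: [0.2, -0.7, -1.8]
opening: 0.335
```

```bash
python3 al.py a2.png
```

```text
17.425 [ 0.58216507 -0.29740151  0.2178762 ] [[0.989, -0.15, 0.0], [-0.15, -0.989, -0.0], [0.0, 0.0, -1.0]] [ 0.19768669 -0.70436634 -1.80644438]
0.61 [245. 216. 255. 241.] [0.103 0.146 0.199]
lens [ 0.58220983 -0.29743768  0.09917622]
0.099 12 [ 0.5807 -0.2951]
0.105 17 [ 0.5809 -0.2953]
0.111 11 [ 0.5808 -0.2946]
0.117 22 [ 0.5808 -0.2953]
0.123 14 [ 0.5803 -0.2941]
0.129 22 [ 0.5813 -0.2956]
0.135 17 [ 0.5801 -0.2955]
0.141 20 [ 0.5797 -0.2946]
bush vis 78 [ 0.5872 -0.2969  0.0732] (array([ 0.58292532, -0.29572872]), np.float64(0.011548946895699136))
```

View pics/a2.png

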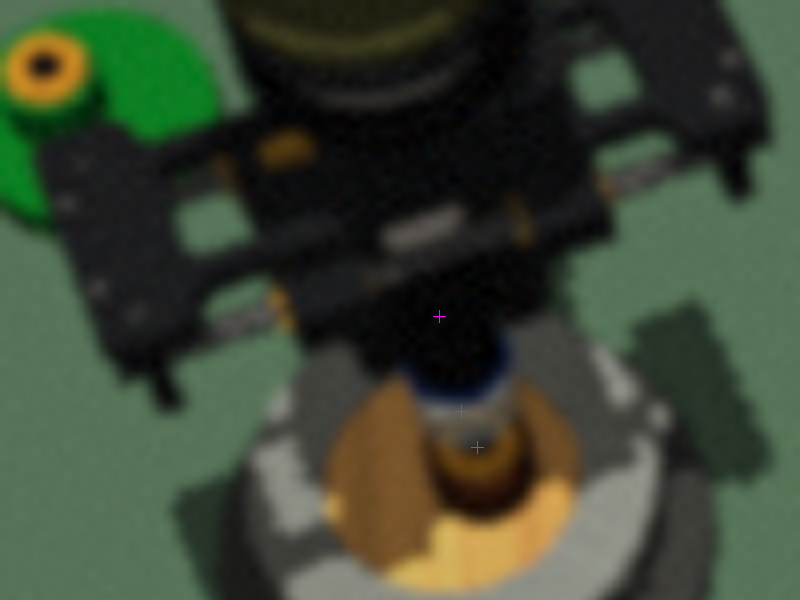

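Request:
carry_out(motion=[0, 0, 0.5, 0, 0, 0, 0, 0, 0.5, 0, 0, 0, 0, 0, 0.4, 0, 0, 0, 0, 0, 0, 0, 0, 0, 0, 0, 0, 0, 0, 0, 0, 0, 0, 0, 0, 0, 0, 0, 0, 0, 0, 0])

```text
clock: 18.4
tool_pos: [0.5821, -0.2973, 0.2039]
eef_rot: [0.997, -0.075, 0.0, 0.0]
contact_force: [-0.3, -0.7, -1.3]
opening: 0.334
```

```bash
python3 al.py a3.png; python3 m.py 2>/dev/null
```

```text
18.4 [ 0.58210368 -0.29733201  0.20389457] [[0.989, -0.15, 0.0], [-0.15, -0.989, -0.0], [0.0, 0.0, -1.0]] [-0.27731533 -0.67178452 -1.27834877]
0.68 [240. 211. 252. 242.] [0.09  0.154 0.241]
lens [ 0.58214168 -0.29735933  0.08519458]
0.091 18 [ 0.5809 -0.2956]
0.097 10 [ 0.5806 -0.2954]
0.103 19 [ 0.5811 -0.2951]
0.109 15 [ 0.581 -0.295]
0.115 25 [ 0.5804 -0.2953]
0.121 15 [ 0.5795 -0.2955]
0.127 12 [ 0.58   -0.2954]
bush vis 51 [ 0.5893 -0.2971  0.0722] (array([ 0.5813266 , -0.29498155]), np.float64(0.013955475827450662))
18.5 [ 0.58205468 -0.29729273  0.20382053] [ 0.989 -0.15   0.   ] [-0.40309076  0.00682534 -1.1776017 ]
scene post 3 [ 0.61177457 -0.28051916  0.44750433] 34.979276520042895
scene mark 0 [nan nan nan] nan
top post 0 [nan nan nan] nan
top mark 0 [nan nan nan] nan
```

View pics/a3.png

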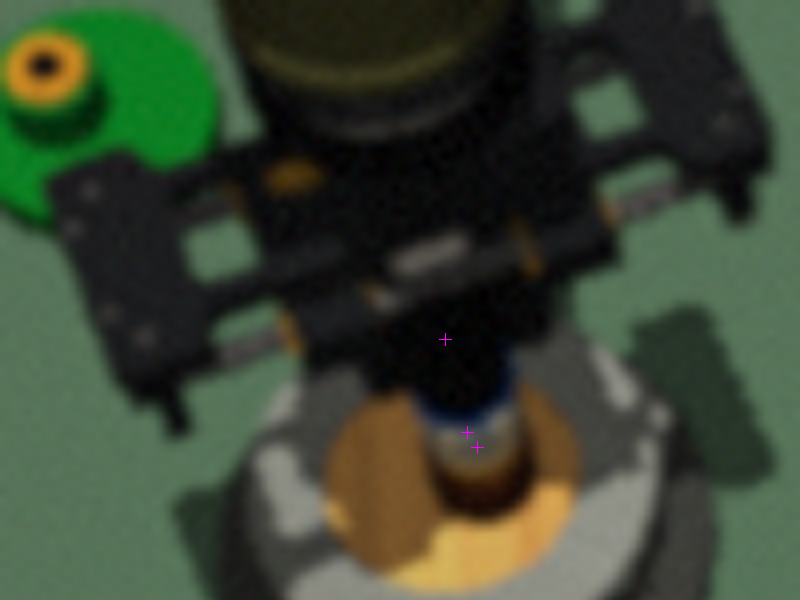

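```bash
python3 -c "
from plant import workorder,monitor
s=monitor.get_state();print(s['clock'],s['tool_pos'],abs(s['qd']).max() if hasattr(s['qd'],'max') else s['qd']);print(workorder.finish_job())"
```

```text
18.6 [ 0.58205124 -0.29725499  0.2037929 ] 0.001683458507559298
the job is handed in; nothing more can be done
None
```

I gripped the yellow post and turned the lock collar clockwise to the red mark. Then I lifted the microscope out of its stand, carried it over the fence with its lens about 19 cm above the bench (fence top 11.5 cm), and handed the job in still holding it over the brass bush. `finish_job` gives no verdict, so whether it passed isn't confirmed.

- **Collar:** After I let go, the post measured about 169° and the mark about 171°. That 2–3° is inside the 7° limit. I couldn't re-check it at the end because the gripper hid both.
- **Sideways position:** The microscope's axis was about 1–2 mm from the bush's centre. The two cameras disagreed by about 5 mm in x, so I balanced the scene camera's view of lens and bush against the arm's own position.
- **Height and tilt:** The lens end was about 11 mm above the bush by the arm's position. The camera's lowest lens reading was about 16 mm, near the 17 mm limit, but it tends to read high at that edge. The tilt was only about 1–2°.
- **Contacts:** The wrist force was steady at about 1 N, roughly the microscope's weight, so there was no sign of touching the wheel or fixture. The joints were nearly still (0.002 rad/s or less). I saw no contact with the fence or the things lying around.

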